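Tare the loaded centrifuge bucket on the bench balance

ROBOT

A 6-joint arm with a two-finger parallel gripper is mounted at the origin on the work surface. World frame = base frame: x ahead of the robot, y to its left, z up, the work surface at z = 0. Lengths are in mm, angles in rad, forces in N, time in s.
With the tool pointing down it reaches from about 250 to 800 mm from the base axis. Payload 3.9 kg.
Tool frame: the origin (TCP) lies at the very end of the fingers, on their centre line; the grasp point (between the pads) lies 19 mm behind it; z points along the fingers, y is the direction in which the jaws open and shut (so a half turn about z gives the same grasp; the last joint's range is limited). The gripper opens to 85 mm and grips with 20 to 120 N. Pads are 22 mm wide; open, the fingers measure 114 mm over their backs; the gripper's body (76 mm by 85 mm) begins 54 mm behind the grasp point. The pads swing forward as they close: fully open they stand 13 mm farther back than shut.
Start: joints at [-1.335, 0.26, -0.138, 1.173, 0, 1.571], TCP at [122.647, -510.463, 231.304] pointing down, gripper open.
Joint ranges: [-2.78, 2.78], [-0.83, 1.72], [-1.28, 1.37], [-1.9, 2.12], [-1.57, 1.48], [-3.14, 3.14]. Speed limits (rad/s): [2.57, 2.57, 3.14, 3.14, 3.14, 3.14].

INTERFACE

Orientations are given as a unit quaternion [w, x, y, z].
In Python, from station import arm gives the robot as it stands.
- The arm moves only by the tool apply_moves, never from a script. Its argument "moves" is a list of rows, each a list of 7 numbers: the shift along the tool's x, y, z each as a share of 0.2 m, from -1 to 1, then the turn, a rotation vector about the tool's x, y, z each as a share of pi/2 rad, from -1 to 1, then the gripper command: -1 is fully open, 1 is shut, values between are in proportion. In form: [[dx, dy, dz, rx, ry, rz, fingers], ...]. A call has 1 to 12 rows; each row is the pose to reach, as a shift and turn from the pose measured when the call began, along the tool's axes at that moment; what a row does not reach only later rows make up. A row lasts 1/10 s, in which the tool goes at most 50 mm and 8.59 degrees, less where a joint would pass 70% of its speed; a pose out of reach is approached as far as the arm can. A call with a number of a shift or a turn outside -1 to 1 is refused whole. A call with a gripper value outside its range is refused whole. The fingers move at their own pace and stop on an object; the grip force is fixed at half the most. Time passes only in rows, so rows that repeat a pose let the fingers close. It gives the time, the measured TCP pose, the force and the opening at its end, in the units of the state.
- arm.sense(): the state, without advancing time (a new reading comes with each control period).
- arm.capture(name): name is "scene" or "top"; returns a dict with "img" (384x512x3 uint8, red, green, blue), "depth" (384x512 float32, mm along the optical axis (not along the pixel's ray), 0 where there is no reading), "fx", "fy", "cx", "cy" (pixels), "cam_to_world" (4x4, takes a point from camera to world coordinates). Camera axes: x right, y up, looking along -z (the intrinsics and any distortion apply to the point x, -y, -z); pixel columns grow to the right and rows downward; lengths in mm; the calibration is good to about 2 mm. A picture is of the moment at which its call begins.
- arm.hand_in(): hands the job in, once; it reports no verdict.
The state is a dict: "time": time; "joints": joint angles; "qd": joint speeds; "joint_torque": joint torques, N m; "ee_pos": TCP position; "tcp_rot": TCP orientation; "force": force on the tool from outside, world axes, zero at the start; "moment": the same for the moment, N m; "opening": opening from 0.0 (shut) to 1.0 (fully open).
Only numpy, scipy, OpenCV 4.12 (cv2) and the standard library are available. Lean on these libraries where they do the work, as an engineer would, in place of code of your own. Each camera call takes 0.05 s, during which the arm holds its last target.

TASK

Lift the blue centrifuge bucket by its handle out of the forked loading stand, keep it upright, and set it down gently in the middle of the balance's round pan. Let go of it, then push the balance's green tare button all the way down and release it, with the bucket still standing centred on the pan. Leave the spare bucket, the bottle and the tube rack where they are.

Things in the scene. Friction and masses are not known exactly. Their poses are not given: they have to be found in the camera images.
- bucket: Blue round bucket, yellow insert, blue-capped tubes fixed in it; rigid, 0.44 to 0.69 kg, the only one in the stand. Origin: centre of its underside, z up. 88 mm diameter (foot 72), rim 88 mm high, caps to 112. Rigid orange bail handle arches over it along y: posts at y = +-49.5 mm, bar centre 158 mm up. Two steel lugs along y reach +-72 mm (12 mm wide, 14 high, centred 72 mm up).
- bucket_handle (a point): Centre of the bucket's handle bar, 158 mm above its underside; axes as the bucket's. The bar runs along y, 92 mm clear between the posts, 14 mm wide (x), 16 mm high: grasp it across x. 38 mm of free space under it down to the tube caps.
- stand: Fixed stand: dark base 120 (x) by 170 (y) by 12 mm, two aluminium forks at y = +-63 mm carry the bucket by its lugs. Origin: centre of the base's underside. Slots open upwards, 18 mm wide (x); prong tips 122 mm above the bench. Seated bucket: origin 35 mm above the stand's, y axis along the stand's y; it comes out straight up and is clear of the forks after 22 mm.
- balance: Fixed bench balance, white and grey, 230 (x) by 200 (y) mm. Origin: centre of its footprint on the bench; its front with dark display and green button looks to its -x. Front panel 40 mm high, deck behind it 48 mm, steel pan above that. The pan does not give noticeably.
- pan (a point): Centre of the top face of the balance's round steel pan, 136 mm diameter, 58 mm above the bench and 35 mm behind (+x of) the balance's origin. z up.
- tare (a joint): Travel of the green tare button: 0 = up, 0.006 m = fully down (m). It springs back; about 5 N holds it fully down.
- tare_top (a point): Centre of the top of the green tare button (32 mm diameter, pressed straight down), on the balance's front panel 85 mm in front (-x) of and 45 mm to the -y side of the balance's origin. Moves down with the button.
- spare_bucket: Bystander: a like blue bucket with white tube caps and the same handle (166 mm high), standing on the bench. Origin: centre of its underside. Leave alone.
- bottle: Bystander: clear plastic bottle with red cap, 66 mm diameter, 150 mm high, standing on the bench. Origin: centre of its underside. Leave alone.
- tube_rack: Bystander: blue rack of tubes, 85 (x) by 200 (y) mm, 102 mm high with the tubes, at the far side. Origin: centre of its underside. Leave alone.

How it is judged (in metres and radians):
On the way, in this order (a step that is already met when the one before it is completed fails the run):
1. the bucket is lifted clear of the stand's forks (z of bucket in the frame of stand above 0.065 m and contact force between bucket and stand below 0.1 N), for 0.2 s.
2. the bucket stands upright, released, in the middle of the pan (horizontal distance between bucket and pan below 0.025 m and z of bucket in the frame of pan between -0.005 and 0.005 m and angle between bucket's own z axis and vertical below 0.06 rad and linear speed of bucket below 0.02 m/s and contact force between bucket and the fingers below 0.1 N), for 0.3 s.
3. the tare button is pushed down while the bucket stands on the pan (value of joint tare above 0.0045 m and horizontal distance between bucket and pan below 0.025 m and z of bucket in the frame of pan between -0.005 and 0.005 m and angle between bucket's own z axis and vertical below 0.06 rad and linear speed of bucket below 0.02 m/s), for 0.1 s.
At the end, for the whole second after the job is handed in: The bucket stands upright (within 0.06 rad), at rest and released on the balance's pan, its centre within 25 mm of the pan's centre, and the tare button, pushed at least 4.5 mm down while the bucket stood there, is up again (within 1.5 mm) (all of step 2 and value of joint tare below 0.0015 m); the robot touches nothing.
It fails at once if the bucket is tipped by more than 0.5 rad (angle between bucket's own z axis and vertical above 0.5 rad).
It fails at once if the bucket is let go in the air, more than 10 mm above the height of the pan (contact force between bucket and the fingers below 0.1 N and z of bucket in the frame of pan above 0.01 m).
It fails at once if the bucket comes down hard on the pan (faster than 0.4 m/s within 15 mm of it) (linear speed of bucket above 0.4 m/s and horizontal distance between bucket and pan below 0.1 m and z of bucket in the frame of pan below 0.015 m).
It fails at once if the spare bucket, the bottle or the tube rack is moved by more than 25 mm (distance of any of spare_bucket, bottle, tube_rack from where it was at the start of the episode above 0.025 m).
It also fails if it takes over 56 s, if anything falls off the work surface, if the arm or the gripper's body presses on something with over 40 N, if the wrist force passes 120 N, or if a joint passes its speed limit or range.

## Working session

There is one attempt and no reset: what is moved stays moved. The work goes in short steps, Python scripts to look and compute and a tool call to move; the robot and the scene stay as the last step left them, time stands still between calls to the robot, and variables do not carry over. Pictures are saved under pics/ and viewed, and the job is handed in when it is done.

Besides the shell and the picture viewer there is one more tool, called after "Emit:" as a command line: name --pt "numbers of a row" for each row, then --argument value for the rest. apply_moves: Moves the arm, as the interface text tells. Shift numbers are shares of 0.2 m and turn numbers shares of pi/2 rad, none past 1 either way. Its arguments: {"type":"object","properties":{"moves":{"type":"array","items":{"type":"array","items":{"type":"number"}}}},"required":["moves"]}

```bash
mkdir -p pics
python3 - <<'E'
from station import arm
import cv2,numpy as np
s=arm.sense();print({k:(np.round(v,3).tolist()) for k,v in s.items()})
for n in("scene","top"):
    c=arm.capture(n);np.savez(f"{n}0.npz",**c)
    cv2.imwrite(f"pics/{n}0.png",cv2.cvtColor(c["img"],cv2.COLOR_RGB2BGR));print(n,c["fx"],c["fy"],c["cx"],c["cy"],np.round(c["cam_to_world"],3).tolist(),c.keys())
E
```

```text
{'time': 0.0, 'joints': [-1.335, 0.261, -0.139, 1.173, -0.0, 1.571], 'qd': [0.001, -0.0, 0.001, -0.001, 0.001, 0.0], 'joint_torque': [-0.0, -40.568, 25.392, 0.019, 0.0, 0.0], 'ee_pos': [122.49, -509.782, 230.453], 'tcp_rot': [-0.001, 0.993, 0.118, -0.0], 'force': [-0.848, -0.106, -0.413], 'moment': [0.022, 0.003, 0.003], 'opening': 0.999}
scene 395.58768093463345 395.58768093463345 255.1410030239559 193.84520344515164 [[0.54, -0.433, 0.722, 1507.516], [0.842, 0.288, -0.456, -590.558], [-0.01, 0.854, 0.52, 793.429], [0.0, 0.0, 0.0, 1.0]] dict_keys(['img', 'depth', 'fx', 'fy', 'cx', 'cy', 'cam_to_world'])
top 491.56738194910105 491.56738194910105 256.00386177316636 191.43907967820704 [[0.03, 0.995, -0.093, 438.43], [-1.0, 0.03, 0.005, -10.291], [0.008, 0.093, 0.996, 1946.013], [0.0, 0.0, 0.0, 1.0]] dict_keys(['img', 'depth', 'fx', 'fy', 'cx', 'cy', 'cam_to_world'])
```

View pics/scene0.png

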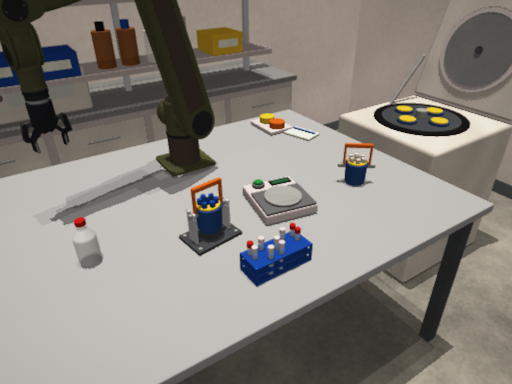

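View pics/top0.png

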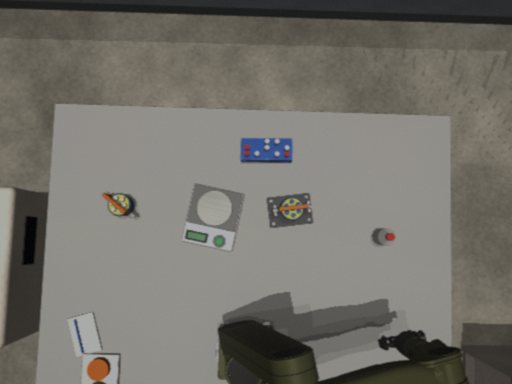

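Scene: bucket in stand (top view ~(291,209)), balance at ~(213,215) with pan (214,208) and button (219,241), spare at (119,204), bottle (386,237), rack (266,150). Now I'll measure.

```bash
cat > h.py <<'E'
import numpy as np,cv2
def load(n): return dict(np.load(n))
def ray(c,u,v):
    d=np.array([(u-c["cx"])/c["fx"],-(v-c["cy"])/c["fy"],-1.]);M=c["cam_to_world"]
    return M[:3,3],M[:3,:3]@d
def onz(c,u,v,z):
    o,d=ray(c,u,v);return o+d*(z-o[2])/d[2]
def cloud(c):
    H,W=c["depth"].shape;u,v=np.meshgrid(np.arange(W),np.arange(H))
    d=np.stack([(u-c["cx"])/c["fx"],-(v-c["cy"])/c["fy"],-np.ones((H,W))],-1)*c["depth"][...,None]
    return d@c["cam_to_world"][:3,:3].T+c["cam_to_world"][:3,3]
def blobs(m,mina=15):
    n,l,s,ce=cv2.connectedComponentsWithStats(m.astype(np.uint8));return [(i,s[i].tolist(),ce[i]) for i in range(1,n) if s[i,4]>=mina],l
E
python3 - <<'E'
from h import *
for n in("top","scene"):
    c=load(n+"0.npz");P=cloud(c);hsv=cv2.cvtColor(c["img"],cv2.COLOR_RGB2HSV);h,s,v=cv2.split(hsv)
    for name,m in(("orange",(h<12)&(s>170)&(v>110)),("green",(h>50)&(h<85)&(s>120)&(v>50)),("blue",(h>108)&(h<125)&(s>150))):
        b,l=blobs(m,20)
        for i,st,ce in b:
            p=P[l==i];pp=np.argwhere(l==i)[:,::-1].astype(np.float32);r=cv2.minAreaRect(pp)
            print(n,name,st,np.round(ce,1),"med",np.round(np.median(p,0),0),"zmax",np.round(np.percentile(p[:,2],[5,95])),[np.round(x,1) for x in r])
c=load("top0.npz");P=cloud(c);img=c["img"]
crop=cv2.resize(img[170:260,170:330],None,fx=5,fy=5,interpolation=cv2.INTER_CUBIC)
cv2.imwrite("pics/crop0.png",cv2.cvtColor(crop,cv2.COLOR_RGB2BGR))
# balance by height, deck/pan
for lo,hi in((53,75),(44,53),(32,44),(6,20),(150,260)):
    m=(P[...,2]>lo)&(P[...,2]<hi)&(P[...,0]>250)
    b,l=blobs(m,40)
    for i,st,ce in b:
        pp=P[l==i];print(lo,hi,st,np.round(pp.mean(0)),np.round(np.median(pp[:,2]),1),cv2.minAreaRect(pp[:,:2].astype(np.float32)))
E
```

```text
top orange [387, 234, 7, 6, 29] [389.9 236.4] med [ 458. -513.  151.] zmax [146. 157.] [array([389.8, 236.3]), array([5.7, 4.9]), np.float64(45.0)]
top blue [242, 139, 49, 22, 569] [264.2 149. ] med [783. -39.  63.] zmax [54. 71.] [array([266. , 149.5]), array([21., 48.]), np.float64(90.0)]
scene orange [270, 121, 14, 8, 67] [276.4 125. ] med [-41. 522.  41.] zmax [25. 53.] [array([276.3, 124.9]), array([13.1,  6.7]), np.float64(4.4)]
scene orange [345, 143, 28, 5, 96] [359.2 145.3] med [552. 490. 161.] zmax [154. 168.] [array([358.5, 145. ]), array([ 4., 27.]), np.float64(90.0)]
scene orange [192, 179, 29, 28, 136] [204.3 188. ] med [ 557. -175.  195.] zmax [155. 202.] [array([205.5, 189.8]), array([16.6, 36. ]), np.float64(60.0)]
scene orange [74, 218, 11, 6, 52] [ 78.9 220.4] med [ 460. -521.  150.] zmax [147. 152.] [array([ 79. , 220.5]), array([ 5., 10.]), np.float64(90.0)]
scene orange [290, 223, 10, 8, 37] [294.5 226.7] med [773.  13. 101.] zmax [ 98. 104.] [array([294.7, 226.8]), array([10.8,  3.9]), np.float64(33.7)]
scene orange [247, 241, 6, 6, 23] [249.4 242.8] med [ 761.
[... 2850 characters left out ...]
925.741455078125), (237.2777557373047, 38.094173431396484), 6.418081760406494)
6 20 [265, 190, 50, 40, 639] [ 545. -148.   13.] 12.6 ((554.483154296875, -156.20706176757812), (157.6475830078125, 182.77456665039062), 8.687668800354004)
6 20 [6, 249, 9, 31, 76] [307. 923.  13.] 13.1 ((308.0027770996094, 926.6222534179688), (19.88307762145996, 115.38058471679688), 87.81842041015625)
150 260 [102, 193, 26, 21, 124] [547. 492. 166.] 166.9 ((547.7986450195312, 493.8736267089844), (106.16072082519531, 14.664355278015137), 52.45060348510742)
150 260 [279, 202, 30, 10, 138] [ 550. -157.  195.] 200.5 ((555.0933837890625, -154.7581329345703), (33.42292404174805, 102.61712646484375), 1.6852993965148926)
```

View pics/crop0.png

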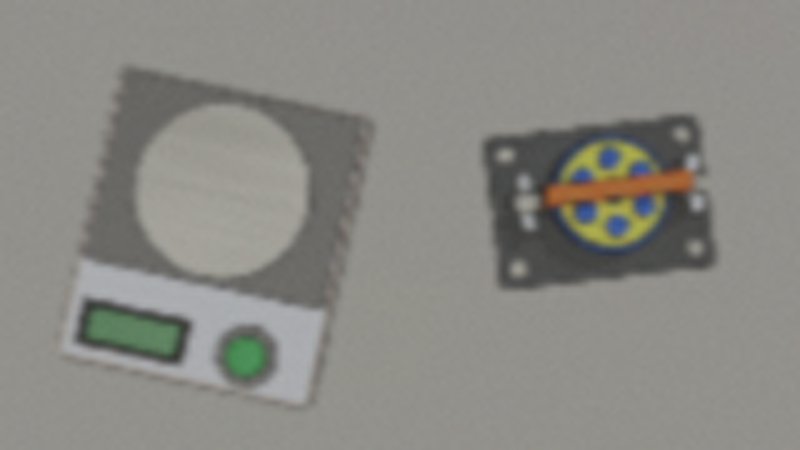

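Run:
```python
from h import *
c=load("top0.npz");P=cloud(c);img=c["img"];hsv=cv2.cvtColor(img,cv2.COLOR_RGB2HSV);h,s,v=[x.astype(int) for x in cv2.split(hsv)]
# bar
m=(h<14)&(s>130)&(v>70);m[:, :260]=0;m[:,330:]=0
b,l=blobs(m,20)
for i,st,ce in b:
    pp=np.argwhere(l==i)[:,::-1].astype(np.float32);W=np.array([onz(c,u,w,201)[:2] for u,w in pp],np.float32);r=cv2.minAreaRect(W);print("bar",st,ce,onz(c,*ce,201)[:2],r)
    vx=cv2.fitLine(W,cv2.DIST_L2,0,.01,.01).ravel();print("line yaw of y axis",np.degrees(np.arctan2(-vx[0],vx[1])),vx)
# stand base outline z=12
m=((v<95)&(np.abs(P[...,2]-12)<9));m[:, :255]=0;m[:,330:]=0;m[:180]=0;m[245:]=0
b,l=blobs(m,100)
for i,st,ce in b:
    pp=np.argwhere(l==i)[:,::-1];W=np.array([onz(c,u,w,12)[:2] for u,w in pp],np.float32);print("stand",st,cv2.minAreaRect(W))
# yellow insert
m=(h>22)&(h<36)&(s>120);m[:, :260]=0;m[:,330:]=0
pp=np.argwhere(m)[:,::-1]; W=np.array([onz(c,u,w,35+86)[:2] for u,w in pp],np.float32);print("insert",len(pp),cv2.minEnclosingCircle(W))
# pan
m=(v>140)&(s<60);m[:, :185]=0;m[:,245:]=0;m[:185]=0
sub=P[...,2]; m2=m&(sub>52);b,l=blobs(m2,300)
for i,st,ce in b:
    cn,_=cv2.findContours((l==i).astype(np.uint8),0,cv2.CHAIN_APPROX_NONE);cn=max(cn,key=len)[:,0]
    W=np.array([onz(c,u,w,58)[:2] for u,w in cn],np.float32);print("pan",st,ce,cv2.minEnclosingCircle(W),cv2.fitEllipse(W))
# button
m=(h>50)&(h<85)&(s>110);m[:,:212]=0;m[:,230:]=0;m[:230]=0;m[255:]=0
pp=np.argwhere(m)[:,::-1];ce=pp.mean(0)
for z in (46,52,58):print("button",len(pp),ce,onz(c,*ce,z)[:2])
print(P[236:248,213:226,2].round().astype(int))
# balance outline z~44
m=(np.abs(P[...,0]-510)<170)&(np.abs(P[...,1]-140)<160)&(P[...,2]>28)&(P[...,2]<75)
b,l=blobs(m,300)
for i,st,ce in b:
    pp=np.argwhere(l==i)[:,::-1];W=np.array([onz(c,u,w,44)[:2] for u,w in pp],np.float32);print("bal",st,cv2.minAreaRect(W))
# panel/deck edge
m=(v>150)&(s<40)&(np.abs(P[...,2]-40)<8);m[:,:175]=0;m[:,245:]=0;m[:215]=0;m[255:]=0
W=np.array([onz(c,u,w,40)[:2] for w,u in np.argwhere(m)],np.float32);print("panel",len(W),cv2.minAreaRect(W))
# scene button
c=load("scene0.npz");hsv=cv2.cvtColor(c["img"],cv2.COLOR_RGB2HSV)
for z in (46,52,58):print("scene btn",onz(c,258,182,z)[:2])
crop=cv2.resize(c["img"][150:250,170:330],None,fx=5,fy=5,interpolation=cv2.INTER_CUBIC)
cv2.imwrite("pics/crop1.png",cv2.cvtColor(crop,cv2.COLOR_RGB2BGR))
```

```text
bar [279, 204, 29, 7, 90] [292.92222222 207.08888889] [ 549.92099271 -152.57922298] ((549.9976806640625, -152.68655395507812), (12.80407428741455, 101.22698211669922), 8.860734939575195)
line yaw of y axis -171.32483 [ 1.5083221e-01 -9.8855937e-01  5.4992328e+02 -1.5258992e+02]
stand [267, 193, 46, 35, 589] ((550.3092651367188, -154.34864807128906), (119.88164520263672, 167.5430908203125), 8.402885437011719)
insert 65 ((551.4615478515625, -154.31312561035156), 36.111812591552734)
pan [198, 191, 33, 34, 834] [214.07553957 207.70623501] ((547.4022827148438, 139.6947479248047), 65.62647247314453) ((547.5086059570312, 139.15689086914062), (125.17985534667969, 127.57298278808594), 98.38387298583984)
button 33 [218.63636364 240.75757576] [421.6208383  117.42361076]
button 33 [218.63636364 240.75757576] [421.67392084 117.02030526]
button 33 [218.63636364 240.75757576] [421.72700337 116.61699977]
[[49 41 34 54 54 49 46 47 57 47 51 42 39]
 [33 46 54 53 54 55 62 64 59 50 56 54 43]
 [46 60 53 58 60 57 74 58 60 58 49 56 36]
 [45 47 57 67 63 65 68 57 63 56 53 49 52]
 [39 52 50 70 60 67 63 60 59 64 62 60 53]
 [43 60 55 67 64 69 65 79 66 58 69 57 48]
 [38 51 61 64 59 62 60 62 62 63 59 51 56]
 [41 55 51 58 61 63 58 52 61 61 50 55 55]
 [39 51 50 53 63 65 61 60 54 52 49 56 36]
 [39 50 54 59 52 57 48 45 45 55 59 33 35]
 [33 35 41 62 57 60 48 55 58 46 41 47 42]
 [40 42 48 34 43 50 51 53 45 45 39 41 35]]
bal [182, 184, 63, 68, 3026] ((512.7363891601562, 142.7213897705078), (199.2372589111328, 228.76077270507812), 79.53549194335938)
panel 531 ((459.26824951171875, 156.1309814453125), (193.72119140625, 115.6564712524414), 79.79813385009766)
scene btn [403.46592139 121.19580706]
scene btn [412.32870502 115.48218676]
scene btn [421.19148865 109.76856645]
```

View pics/crop1.png

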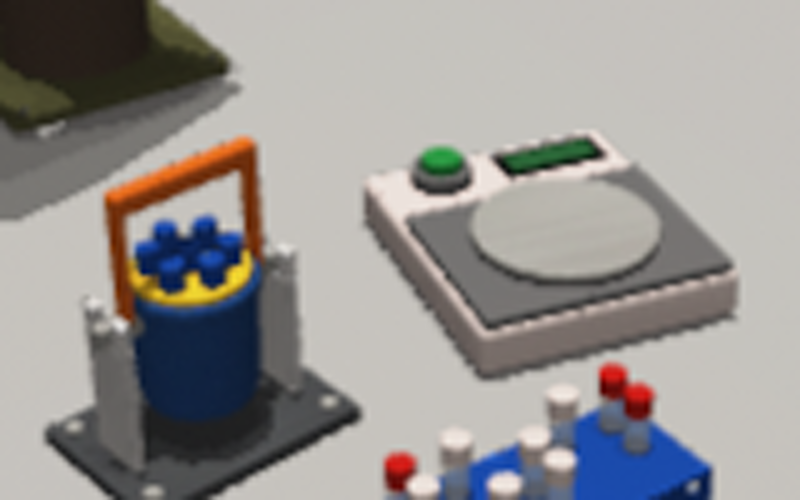

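```bash
cat > mv.py <<'E'
import sys,numpy as np
from scipy.spatial.transform import Rotation as R
from station import arm
# args: x y z yawdeg(of tool y axis in world), tool down
x,y,z,a=map(float,sys.argv[1:5]);s=arm.sense();q=s["tcp_rot"];r=R.from_quat([q[1],q[2],q[3],q[0]])
a=np.radians(a);ty=np.array([np.cos(a),np.sin(a),0]);tz=np.array([0,0,-1.]);t=R.from_matrix(np.c_[np.cross(ty,tz),ty,tz])
print("pos",np.round(s["ee_pos"],1),"F",np.round(s["force"],1),"op",round(s["opening"],3),"t",s["time"],"J",np.round(s["joints"],2))
print("shift",np.round(r.inv().apply(np.array([x,y,z])-s["ee_pos"])/200,4),"turn",np.round((r.inv()*t).as_rotvec()/(np.pi/2),4))
E
python3 mv.py 550.3 -153.7 255 8.6
```

```text
pos [ 122.5 -509.9  230.5] F [-0.   0.4  0.5] op 1.001 t 0.1 J [-1.33  0.26 -0.14  1.17  0.    1.57]
shift [ 2.4958 -1.2321 -0.1201] turn [-9.000e-04 -8.000e-04 -9.454e-01]
```

Emit:
apply_moves --pt "0.2 -0.1 -0.12 0 0 -0.07 -1" --pt "0.4 -0.2 -0.12 0 0 -0.15 -1" --pt "0.6 -0.3 -0.12 0 0 -0.23 -1" --pt "0.8 -0.4 -0.12 0 0 -0.31 -1" --pt "1 -0.5 -0.12 0 0 -0.4 -1"

```text
time: 0.6
ee_pos: [294.5, -364.5, 254.5]
tcp_rot: [-0.001, 0.907, 0.421, 0.0]
force: [1.0, -0.5, 0.6]
opening: 1.0
```

```bash
python3 mv.py 550.3 -153.7 255 8.6
```

```text
pos [ 294.5 -364.5  254.5] F [ 1.  -0.5  0.6] op 1.0 t 0.6 J [-0.89  0.16 -0.21  1.2   0.    1.38]
shift [ 1.6306e+00  2.9670e-01 -1.2000e-03] turn [-0.0008 -0.0012 -0.5422]
```

Emit:
apply_moves --pt "0.25 0.04 0 0 0 -0.08 -1" --pt "0.5 0.09 0 0 0 -0.17 -1" --pt "0.75 0.13 0 0 0 -0.26 -1" --pt "1 0.18 0 0 0 -0.35 -1"

```text
time: 1.0
ee_pos: [448.2, -236.2, 254.4]
tcp_rot: [-0.001, 0.757, 0.654, 0.0]
force: [0.1, -0.8, -0.2]
opening: 1.002
```

```bash
python3 mv.py 550.3 -153.7 255 8.6
```

```text
pos [ 448.2 -236.2  254.4] F [ 0.1 -0.8 -0.2] op 1.002 t 1.0 J [-0.49  0.22 -0.13  1.22  0.    1.23]
shift [ 0.4823  0.4451 -0.0029] turn [-0.0008 -0.0014 -0.1884]
```

Emit:
apply_moves --pt "0.17 0.15 0 0 0 -0.06 -1" --pt "0.34 0.3 0 0 0 -0.12 -1" --pt "0.482 0.445 0 0 0 -0.188 -1" --pt "0.482 0.445 0 0 0 -0.188 -1" --pt "0.482 0.445 0 0 0 -0.188 -1"

```text
time: 1.5
ee_pos: [550.3, -153.0, 253.5]
tcp_rot: [-0.002, 0.652, 0.758, -0.0]
force: [-0.6, -0.8, 0.7]
opening: 1.001
```

```bash
python3 mv.py 550.3 -153.7 174 8.6
python3 - <<'E'
from station import arm
import cv2,numpy as np
o=[]
for n in("scene","top"):
    c=arm.capture(n);np.savez(f"{n}1.npz",**c);i=c["img"]
    o.append(cv2.resize(i[100:250,150:300] if n=="scene" else i[150:250,240:340],(400,400),interpolation=cv2.INTER_CUBIC))
cv2.imwrite("pics/pre.png",cv2.cvtColor(np.hstack(o),cv2.COLOR_RGB2BGR))
E
```

```text
pos [ 550.3 -153.   253.5] F [-0.6 -0.8  0.7] op 1.001 t 1.5 J [-0.27  0.34  0.03  1.27  0.    1.15]
shift [-0.0046  0.0008  0.3975] turn [-0.0019 -0.0018  0.0003]
```

View pics/pre.png

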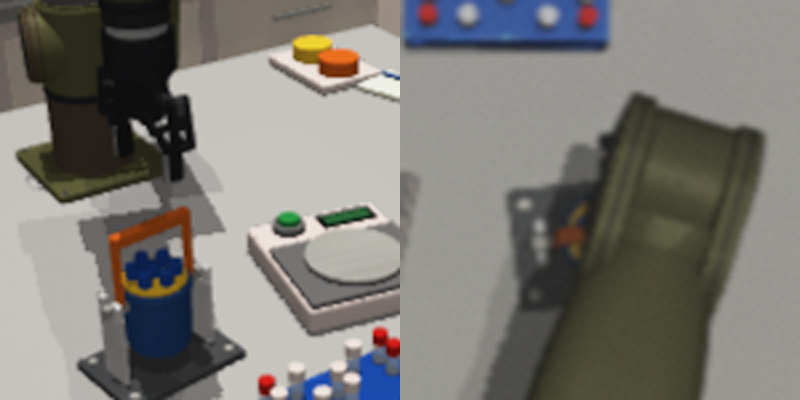

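Fingers straddle the bar along its x, open, above the handle. Descending.

Emit:
apply_moves --pt "-0.004 0 0.1 -0.002 -0.002 0 -1" --pt "-0.004 0 0.2 -0.002 -0.002 0 -1" --pt "-0.004 0 0.3 -0.002 -0.002 0 -1" --pt "-0.004 0 0.36 -0.002 -0.002 0 -1" --pt "-0.004 0 0.397 -0.002 -0.002 0 -1" --pt "-0.004 0 0.397 -0.002 -0.002 0 -1" --pt "-0.004 0 0.397 -0.002 -0.002 0 -1"

```text
time: 2.3
ee_pos: [549.4, -155.1, 175.4]
tcp_rot: [0.001, 0.653, 0.757, 0.0]
force: [0.2, 0.5, 0.3]
opening: 0.997
```

```bash
python3 mv.py 550.3 -153.7 174 8.6
python3 - <<'E'
from station import arm
import cv2,numpy as np
o=[]
for n in("scene",):
    c=arm.capture(n);np.savez(f"{n}2.npz",**c);i=c["img"]
    o.append(cv2.resize(i[130:250,150:270] ,(600,600),interpolation=cv2.INTER_CUBIC))
cv2.imwrite("pics/pre2.png",cv2.cvtColor(np.hstack(o),cv2.COLOR_RGB2BGR))
E
```

```text
pos [ 549.4 -155.1  175.4] F [0.2 0.5 0.3] op 0.997 t 2.3 J [-0.28  0.36 -0.13  1.07 -0.    1.15]
shift [0.0064 0.0056 0.0068] turn [ 0.001   0.0006 -0.0015]
```

View pics/pre2.png

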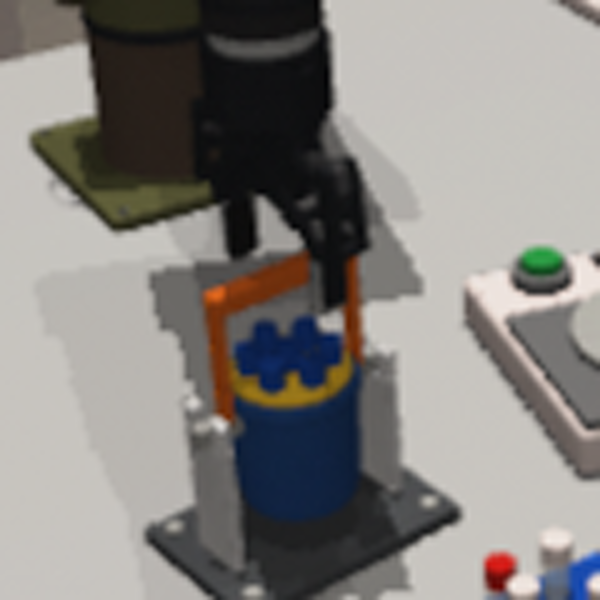

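Emit:
apply_moves --pt "0.004 0.004 0.006 0 0 0 0" --pt "0.004 0.004 0.006 0 0 0 0.5" --pt "0.004 0.004 0.006 0 0 0 1" --pt "0.004 0.004 0.006 0 0 0 1" --pt "0.004 0.004 0.006 0 0 0 1" --pt "0.004 0.004 0.006 0 0 0 1" --pt "0.004 0.004 0.006 0 0 0 1" --pt "0.004 0.004 0.006 0 0 0 1"

```text
time: 3.15
ee_pos: [550.4, -154.2, 174.6]
tcp_rot: [0.001, 0.653, 0.757, 0.0]
force: [-1.3, 0.6, 2.6]
opening: 0.153
```

```bash
python3 mv.py 550.3 -153.7 204 8.6
```

```text
pos [ 550.4 -154.2  174.6] F [-1.3  0.6  2.6] op 0.153 t 3.15 J [-0.27  0.37 -0.13  1.07 -0.    1.15]
shift [ 0.0023  0.0002 -0.147 ] turn [ 0.0015  0.0008 -0.0014]
```

Gripped (opening ≈ 13 mm). Lift slowly.

Emit:
apply_moves --pt "0 0 -0.03 0 0 0 1" --pt "0 0 -0.07 0 0 0 1" --pt "0 0 -0.11 0 0 0 1" --pt "0 0 -0.15 0 0 0 1" --pt "0 0 -0.2 0 0 0 1" --pt "0 0 -0.2 0 0 0 1"

```text
time: 3.75
ee_pos: [551.5, -154.5, 216.6]
tcp_rot: [0.003, 0.653, 0.757, 0.001]
force: [0.1, 0.5, -5.2]
opening: 0.154
```

Emit:
apply_moves --pt "0 0 -0.08 0 0 0 1" --pt "0 0 -0.16 0 0 0 1" --pt "0 0 -0.24 0 0 0 1" --pt "0 0 -0.3 0 0 0 1" --pt "0 0 -0.32 0 0 0 1" --pt "0 0 -0.32 0 0 0 1" --pt "0 0 -0.32 0 0 0 1"

```text
time: 4.45
ee_pos: [550.7, -154.3, 279.8]
tcp_rot: [0.002, 0.653, 0.757, 0.001]
force: [0.0, -0.1, -4.8]
opening: 0.152
```

```bash
python3 mv.py 547 138.5 274 8.6
python3 - <<'E'
from station import arm
import cv2,numpy as np
o=[]
for n in("scene",):
    c=arm.capture(n);np.savez(f"{n}3.npz",**c);i=c["img"]
    o.append(cv2.resize(i[120:240,150:270] ,(600,600),interpolation=cv2.INTER_CUBIC))
cv2.imwrite("pics/lift.png",cv2.cvtColor(np.hstack(o),cv2.COLOR_RGB2BGR))
E
```

```text
pos [ 550.7 -154.3  279.8] F [ 0.  -0.1 -4.8] op 0.152 t 4.45 J [-0.27  0.32  0.08  1.32 -0.    1.15]
shift [1.4506 0.1974 0.0268] turn [ 0.0027  0.0014 -0.0013]
```

View pics/lift.png

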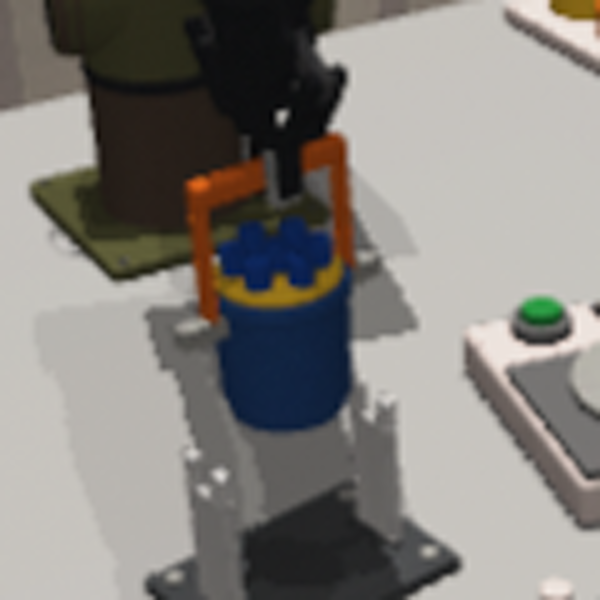

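Bucket is clear of the forks, upright, gripped mid-bar. Traverse gently.

Emit:
apply_moves --pt "0.05 0.007 0 0 0 0 1" --pt "0.13 0.018 0 0 0 0 1" --pt "0.24 0.033 0 0 0 0 1" --pt "0.36 0.049 0 0 0 0 1" --pt "0.48 0.065 0 0 0 0 1" --pt "0.6 0.082 0 0 0 0 1" --pt "0.7 0.095 0 0 0 0 1" --pt "0.76 0.103 0 0 0 0 1" --pt "0.78 0.106 0 0 0 0 1"

```text
time: 5.4
ee_pos: [548.1, 5.1, 279.3]
tcp_rot: [0.002, 0.652, 0.758, 0.001]
force: [-0.4, -0.5, -5.3]
opening: 0.154
```

```bash
python3 mv.py 547 138.5 274 8.6
```

```text
pos [548.1   5.1 279.3] F [-0.4 -0.5 -5.3] op 0.154 t 5.4 J [ 0.01  0.28  0.02  1.3  -0.    1.43]
shift [0.6603 0.0942 0.0257] turn [0.0022 0.001  0.0002]
```

Emit:
apply_moves --pt "0.05 0.007 0 0 0 0 1" --pt "0.13 0.018 0 0 0 0 1" --pt "0.24 0.034 0 0.002 0.001 0 1" --pt "0.36 0.051 0.01 0.002 0.001 0 1" --pt "0.48 0.068 0.02 0.002 0.001 0 1" --pt "0.57 0.081 0.025 0.002 0.001 0 1" --pt "0.63 0.09 0.025 0.002 0.001 0 1" --pt "0.66 0.094 0.025 0.002 0.001 0 1" --pt "0.66 0.094 0.025 0.002 0.001 0 1" --pt "0.66 0.094 0.025 0.002 0.001 0 1"

```text
time: 6.4
ee_pos: [547.0, 137.9, 274.2]
tcp_rot: [0.0, 0.652, 0.758, -0.0]
force: [0.3, -0.1, -3.8]
opening: 0.154
```

```bash
python3 mv.py 547 138.5 215 8.6
python3 - <<'E'
from station import arm
import cv2,numpy as np
o=[]
for n in("scene","top"):
    c=arm.capture(n);np.savez(f"{n}4.npz",**c);i=c["img"]
    o.append(cv2.resize(i[90:240,210:360] if n=="scene" else i[150:270,160:280],(400,400),interpolation=cv2.INTER_CUBIC))
cv2.imwrite("pics/over.png",cv2.cvtColor(np.hstack(o),cv2.COLOR_RGB2BGR))
E
```

```text
pos [547.  137.9 274.2] F [ 0.3 -0.1 -3.8] op 0.154 t 6.4 J [ 0.25  0.31  0.05  1.31 -0.    1.67]
shift [0.0033 0.0005 0.296 ] turn [ 0.0002  0.0005 -0.0001]
```

View pics/over.png

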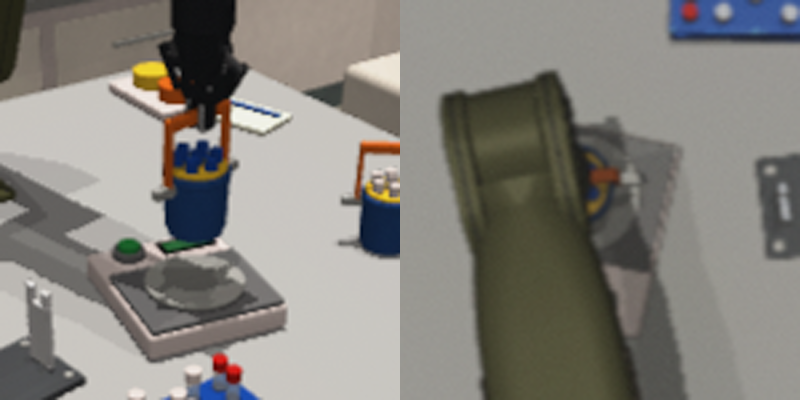

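Upright above the pan. Lower it.

Emit:
apply_moves --pt "0.001 0 0.04 0 0 0 1" --pt "0.003 0 0.1 0 0 0 1" --pt "0.003 0 0.17 0 0 0 1" --pt "0.003 0 0.24 0 0 0 1" --pt "0.003 0 0.28 0 0 0 1" --pt "0.003 0 0.296 0 0 0 1" --pt "0.003 0 0.296 0 0 0 1" --pt "0.003 0 0.296 0 0 0 1"

```text
time: 7.3
ee_pos: [547.3, 138.3, 215.4]
tcp_rot: [0.001, 0.652, 0.758, 0.0]
force: [0.6, -0.3, -5.3]
opening: 0.15
```

```bash
python3 mv.py 547 138.5 199 8.6
python3 - <<'E'
from station import arm
import cv2,numpy as np
o=[]
for n in("scene","top"):
    c=arm.capture(n);np.savez(f"{n}5.npz",**c);i=c["img"]
    o.append(cv2.resize(i[110:230,230:350] if n=="scene" else i[150:270,160:280],(400,400),interpolation=cv2.INTER_CUBIC))
cv2.imwrite("pics/low.png",cv2.cvtColor(np.hstack(o),cv2.COLOR_RGB2BGR))
E
```

```text
pos [547.3 138.3 215.4] F [ 0.6 -0.3 -5.3] op 0.15 t 7.3 J [ 0.25  0.33 -0.07  1.16 -0.    1.67]
shift [ 0.0015 -0.0014  0.0822] turn [ 0.0008  0.0002 -0.0005]
```

View pics/low.png

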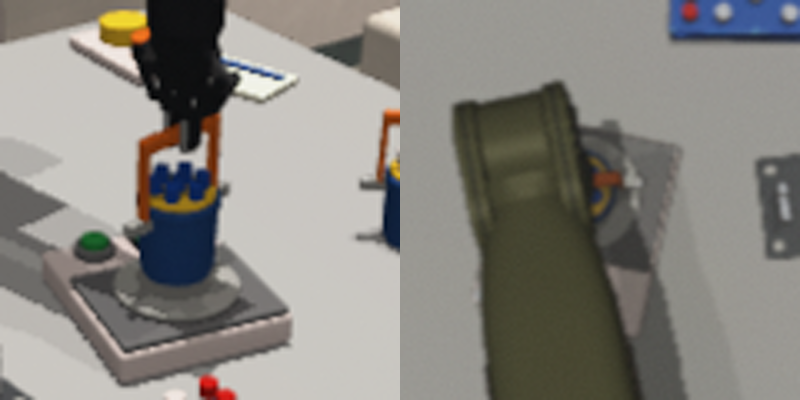

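Emit:
apply_moves --pt "0.001 -0.001 0.025 0 0 0 1" --pt "0.001 -0.001 0.05 0 0 0 1" --pt "0.001 -0.001 0.07 0 0 0 1" --pt "0.001 -0.001 0.08 0 0 0 1" --pt "0.001 -0.001 0.08 0 0 0 1"

```text
time: 7.9
ee_pos: [546.9, 138.4, 199.1]
tcp_rot: [0.0, 0.652, 0.758, 0.0]
force: [-0.4, 0.4, -5.0]
opening: 0.154
```

Emit:
apply_moves --pt "0 0 0.003 0 0 0 1" --pt "0 0 0.006 0 0 0 1" --pt "0 0 0.006 0 0 0 1"

```text
time: 8.2
ee_pos: [546.9, 138.4, 198.0]
tcp_rot: [0.0, 0.652, 0.758, 0.0]
force: [-0.3, 0.2, -4.4]
opening: 0.153
```

Emit:
apply_moves --pt "0 0 0.003 0 0 0 1" --pt "0 0 0.006 0 0 0 1" --pt "0 0 0.006 0 0 0 1"

```text
time: 8.5
ee_pos: [547.1, 138.6, 197.7]
tcp_rot: [0.001, 0.652, 0.758, 0.001]
force: [-1.0, 1.0, 0.9]
opening: 0.156
```

Contact made (force −5 → +1). Check centring before releasing.

Run:
```python
from station import arm
from h import *
c=arm.capture("scene");np.savez("scene6.npz",**c)
def pr(c,p):
    M=np.linalg.inv(c["cam_to_world"]);q=M[:3,:3]@p+M[:3,3];return [c["cx"]+c["fx"]*q[0]/-q[2],c["cy"]-c["fy"]*q[1]/-q[2]]
k=5;u0,v0=230,110
im=cv2.resize(c["img"][v0:v0+120,u0:u0+120],None,fx=k,fy=k,interpolation=cv2.INTER_CUBIC)
t=np.linspace(0,2*np.pi,80)
def circ(x,y,z,r,col):
    pts=np.array([pr(c,np.array([x+r*np.cos(a),y+r*np.sin(a),z])) for a in t]);pts=((pts-[u0,v0]+.5)*k-.5)
    cv2.polylines(im,[pts.round().astype(np.int32)],True,col,1)
circ(547.2,138.5,58,68,(255,0,0));circ(547.2,138.5,58,36,(0,255,0));circ(547.2,138.5,146,44,(0,255,0))
cv2.imwrite("pics/ov.png",im[...,::-1])
```

```text
(no output)
```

View pics/ov.png

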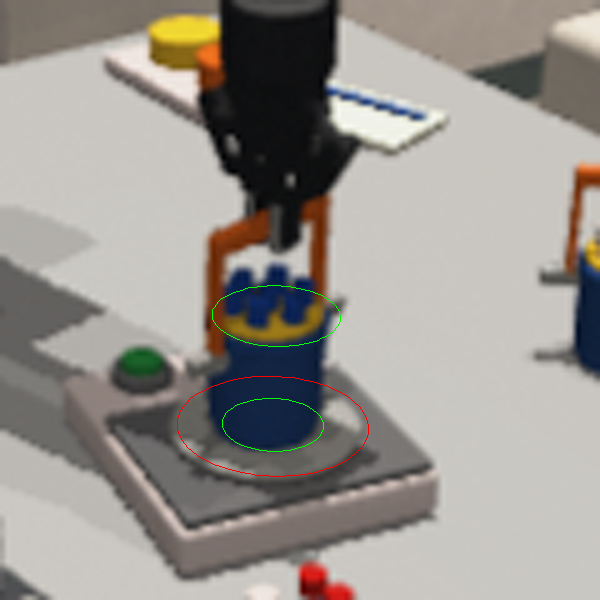

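Bucket sits within ~5 mm of pan centre (rim/foot about 1 px left of the overlay). Release.

Emit:
apply_moves --pt "0 0 0 0 0 0 0.6" --pt "0 0 0 0 0 0 0.3" --pt "0 0 0 0 0 0 0" --pt "0 0 0 0 0 0 -0.4" --pt "0 0 0 0 0 0 -0.8" --pt "0 0 0 0 0 0 -1" --pt "0 0 0 0 0 0 -1" --pt "0 0 0 0 0 0 -1"

```text
time: 9.35
ee_pos: [547.2, 138.6, 197.7]
tcp_rot: [0.001, 0.652, 0.758, 0.001]
force: [-0.5, 0.2, 0.6]
opening: 0.999
```

Emit:
apply_moves --pt "0 0 -0.05 0 0 0 -1" --pt "0 0 -0.15 0 0 0 -1" --pt "0 0 -0.3 0 0 0 -1" --pt "0 0 -0.45 0 0 0 -1" --pt "0 0 -0.5 0 0 0 -1" --pt "0 0 -0.5 0 0 0 -1"

```text
time: 9.95
ee_pos: [548.1, 138.9, 299.8]
tcp_rot: [0.002, 0.652, 0.758, 0.003]
force: [0.4, 0.4, -0.3]
opening: 1.001
```

```bash
python3 mv.py 421 115.5 200 -10
python3 - <<'E'
from station import arm
import cv2,numpy as np
o=[]
for n in("scene","top"):
    c=arm.capture(n);np.savez(f"{n}7.npz",**c);i=c["img"]
    o.append(cv2.resize(i[110:230,230:350] if n=="scene" else i[150:270,160:280],(400,400),interpolation=cv2.INTER_CUBIC))
cv2.imwrite("pics/rel.png",cv2.cvtColor(np.hstack(o),cv2.COLOR_RGB2BGR))
E
```

```text
pos [548.1 138.9 299.8] F [ 0.4  0.4 -0.3] op 1.001 t 9.95 J [ 0.25  0.31  0.11  1.36 -0.    1.67]
shift [-0.0211 -0.649   0.4949] turn [ 0.004  -0.0009  0.2062]
```

View pics/rel.png

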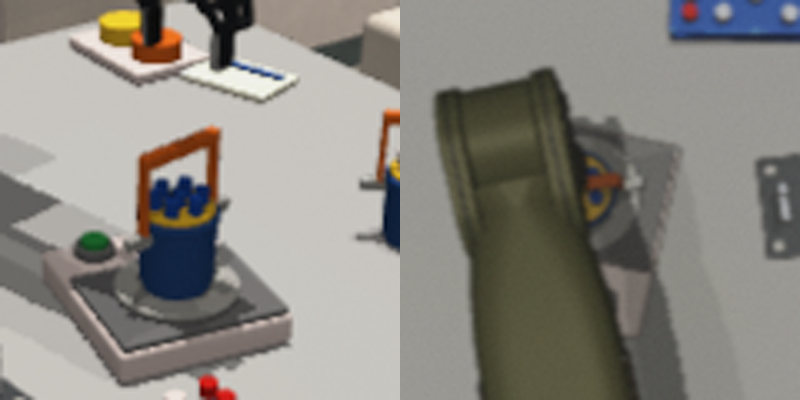

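Bucket stands free on the pan. Move over the button, shutting the fingers.

Emit:
apply_moves --pt "0 -0.16 0 0 0 0 -1" --pt "-0.01 -0.35 0 0 0 0 0" --pt "-0.015 -0.5 0 0 0 0 1" --pt "-0.021 -0.649 0 0.004 0 0 1" --pt "-0.021 -0.649 0 0.004 0 0 1" --pt "-0.021 -0.649 0 0.004 0 0 1" --pt "-0.021 -0.649 0 0.004 0 0 1" --pt "-0.021 -0.649 0 0.004 0 0 1"

```text
time: 10.85
ee_pos: [419.7, 115.2, 296.2]
tcp_rot: [-0.002, 0.652, 0.758, -0.002]
force: [0.4, 0.1, 0.0]
opening: 0.001
```

```bash
python3 mv.py 421.3 115.5 110 8.6
python3 - <<'E'
from station import arm
from h import *
c=arm.capture("top");np.savez("top8.npz",**c);i=c["img"]
s=arm.capture("scene");np.savez("scene8.npz",**s)
cv2.imwrite("pics/t8.png",np.hstack([cv2.resize(i[150:270,160:280],(400,400),interpolation=2),cv2.resize(s["img"][90:230,210:350],(400,400),interpolation=2)])[...,::-1])
# bucket insert now at z=58+86
h,sa,v=cv2.split(cv2.cvtColor(i,cv2.COLOR_RGB2HSV));m=(h>22)&(h<36)&(sa>120);m[:,:180]=0;m[:,250:]=0;m[:185]=0
W=np.array([onz(c,u,w,144)[:2] for w,u in np.argwhere(m)],np.float32);print("insert",len(W),cv2.minEnclosingCircle(W) if len(W) else 0)
E
```

```text
pos [419.7 115.2 296.2] F [0.4 0.1 0. ] op 0.001 t 10.85 J [ 0.27  0.09 -0.19  1.3   0.    1.69]
shift [6.00e-04 1.36e-02 9.31e-01] turn [-0.0037  0.0002 -0.0005]
insert 73 ((547.80419921875, 138.19493103027344), 36.38655090332031)
```

View pics/t8.png

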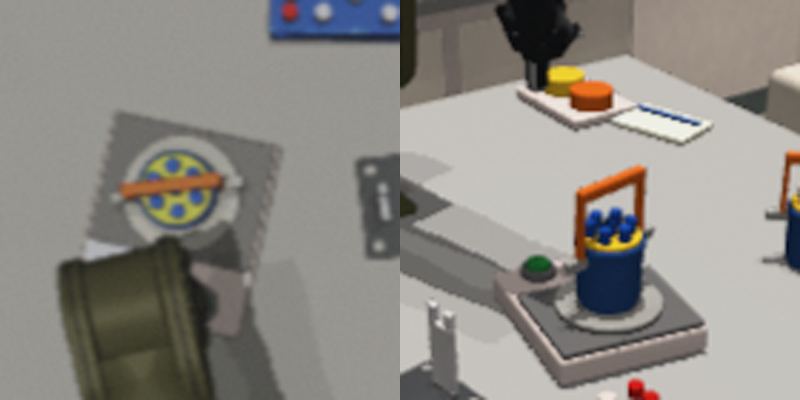

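Insert centre measured at (547.8, 138.2): within 1 mm of the pan centre. Descend onto the button.

Emit:
apply_moves --pt "0 0.014 0.15 -0.004 0 0 1" --pt "0 0.014 0.35 -0.004 0 0 1" --pt "0 0.014 0.55 -0.004 0 0 1" --pt "0 0.014 0.75 -0.004 0 0 1" --pt "0 0.014 0.88 -0.004 0 0 1" --pt "0 0.014 0.93 -0.004 0 0 1" --pt "0 0.014 0.93 -0.004 0 0 1" --pt "0 0.014 0.93 -0.004 0 0 1"

```text
time: 11.75
ee_pos: [422.5, 115.7, 111.3]
tcp_rot: [0.001, 0.652, 0.758, 0.001]
force: [0.0, -0.5, 0.6]
opening: -0.002
```

```bash
python3 mv.py 421.3 115.5 70 8.6
python3 - <<'E'
from station import arm
from h import *
s=arm.capture("scene");np.savez("scene9.npz",**s)
cv2.imwrite("pics/t9.png",cv2.resize(s["img"][110:210,220:320],(600,600),interpolation=2)[...,::-1])
E
```

```text
pos [422.5 115.7 111.3] F [ 0.  -0.5  0.6] op -0.002 t 11.75 J [ 0.27  0.2  -0.55  0.81 -0.    1.69]
shift [-1.000e-04 -6.700e-03  2.066e-01] turn [ 0.0014 -0.     -0.0005]
```

View pics/t9.png

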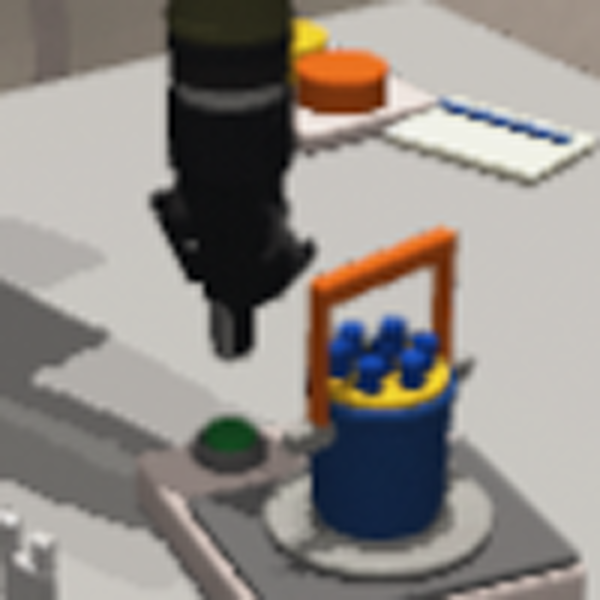

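Fingers are directly above the button and clear of the handle. Down further.

Emit:
apply_moves --pt "0 -0.006 0.07 0 0 0 1" --pt "0 -0.006 0.14 0 0 0 1" --pt "0 -0.006 0.19 0 0 0 1" --pt "0 -0.006 0.21 0 0 0 1" --pt "0 -0.006 0.22 0 0 0 1" --pt "0 -0.006 0.23 0 0 0 1" --pt "0 -0.006 0.23 0 0 0 1"

```text
time: 12.5
ee_pos: [422.2, 115.7, 66.0]
tcp_rot: [0.001, 0.652, 0.758, 0.002]
force: [0.9, 1.0, 0.4]
opening: 0.0
```

Emit:
apply_moves --pt "0 0 0.01 0 0 0 1" --pt "0 0 0.02 0 0 0 1" --pt "0 0 0.02 0 0 0 1"

```text
time: 12.8
ee_pos: [422.4, 115.8, 62.0]
tcp_rot: [0.001, 0.652, 0.758, 0.002]
force: [-0.7, 0.2, 1.8]
opening: -0.001
```

Emit:
apply_moves --pt "0 0 0.01 0 0 0 1" --pt "0 0 0.01 0 0 0 1"

```text
time: 13.0
ee_pos: [422.5, 115.8, 60.0]
tcp_rot: [0.001, 0.652, 0.758, 0.002]
force: [-0.9, -0.2, 2.6]
opening: 0.004
```

Emit:
apply_moves --pt "0 0 0.01 0 0 0 1" --pt "0 0 0.01 0 0 0 1"

```text
time: 13.2
ee_pos: [422.5, 115.8, 58.0]
tcp_rot: [0.001, 0.652, 0.758, 0.002]
force: [-0.9, -0.1, 3.6]
opening: -0.002
```

Emit:
apply_moves --pt "0 0 0.005 0 0 0 1" --pt "0 0 0.005 0 0 0 1"

```text
time: 13.4
ee_pos: [422.5, 115.8, 57.0]
tcp_rot: [0.001, 0.652, 0.758, 0.002]
force: [-0.4, -0.1, 3.8]
opening: 0.002
```

Emit:
apply_moves --pt "0 0 0.005 0 0 0 1" --pt "0 0 0.005 0 0 0 1"

```text
time: 13.6
ee_pos: [422.6, 115.8, 56.1]
tcp_rot: [0.001, 0.652, 0.758, 0.002]
force: [-1.2, 0.4, 4.0]
opening: -0.003
```

Emit:
apply_moves --pt "0 0 0.005 0 0 0 1" --pt "0 0 0.005 0 0 0 1"

```text
time: 13.8
ee_pos: [422.6, 115.9, 55.9]
tcp_rot: [0.002, 0.652, 0.758, 0.002]
force: [-2.6, -0.9, 12.9]
opening: 0.0
```

Bottomed out (force jumped to 13 N). Hold briefly, then retreat.

Emit:
apply_moves --pt "0 0 0.001 0 0 0 1" --pt "0 0 0.001 0 0 0 1" --pt "0 0 0.001 0 0 0 1"

```text
time: 14.1
ee_pos: [422.5, 115.8, 56.0]
tcp_rot: [0.002, 0.652, 0.758, 0.002]
force: [-2.0, -0.1, 8.2]
opening: 0.002
```

Emit:
apply_moves --pt "0 0 -0.03 0 0 0 1" --pt "0 0 -0.12 0 0 0 1" --pt "0 0 -0.3 0 0 0 1" --pt "0 0 -0.5 0 0 0 1" --pt "0 0 -0.7 0 0 0 1" --pt "0 0 -0.9 0 0 0 1" --pt "0 0 -1 0 0 0 1" --pt "0 0 -1 0 0 0 1" --pt "0 0 -1 0 0 0 1"

```text
time: 15.0
ee_pos: [421.5, 115.6, 255.7]
tcp_rot: [0.002, 0.652, 0.758, 0.002]
force: [-0.2, -0.2, -0.0]
opening: -0.001
```

```bash
python3 mv.py 421.3 115.5 250 8.6
python3 - <<'E'
from station import arm
from h import *
c=arm.capture("top");i=c["img"];s=arm.capture("scene")
cv2.imwrite("pics/t10.png",np.hstack([cv2.resize(i[150:270,160:280],(400,400),interpolation=2),cv2.resize(s["img"][110:230,230:350],(400,400),interpolation=2)])[...,::-1])
h,sa,v=cv2.split(cv2.cvtColor(i,cv2.COLOR_RGB2HSV));m=(h>22)&(h<36)&(sa>120);m[:,:180]=0;m[:,250:]=0;m[:185]=0
W=np.array([onz(c,u,w,144)[:2] for w,u in np.argwhere(m)],np.float32);print("insert",len(W),cv2.minEnclosingCircle(W))
o=load("scene0.npz")
for n,k in(("now",s),("start",o)):
    h,sa,v=cv2.split(cv2.cvtColor(k["img"],cv2.COLOR_RGB2HSV));m=(h>50)&(h<85)&(sa>100);m[:, :245]=0;m[:,268:]=0;m[:172]=0;m[192:]=0;print(n,m.sum(),np.argwhere(m).mean(0))
for a in("spare",(100,330,190,400)),("bottle",(205,60,270,110)),("rack",(225,230,285,320)):
    y0,x0,y1,x1=a[1];print(a[0],np.abs(s["img"][y0:y1,x0:x1].astype(int)-o["img"][y0:y1,x0:x1]).mean())
E
```

```text
pos [421.5 115.6 255.7] F [-0.2 -0.2 -0. ] op -0.001 t 15.0 J [ 0.27  0.09 -0.28  1.19 -0.    1.69]
shift [-0.0004 -0.0011  0.0286] turn [ 0.0034 -0.0002 -0.0005]
insert 73 ((547.80419921875, 138.19493103027344), 36.38655090332031)
now 35 [182.08571429 257.8       ]
start 33 [181.93939394 257.78787879]
spare 0.7632804232804232
bottle 14.061743589743589
rack 0.7681481481481481
```

View pics/t10.png

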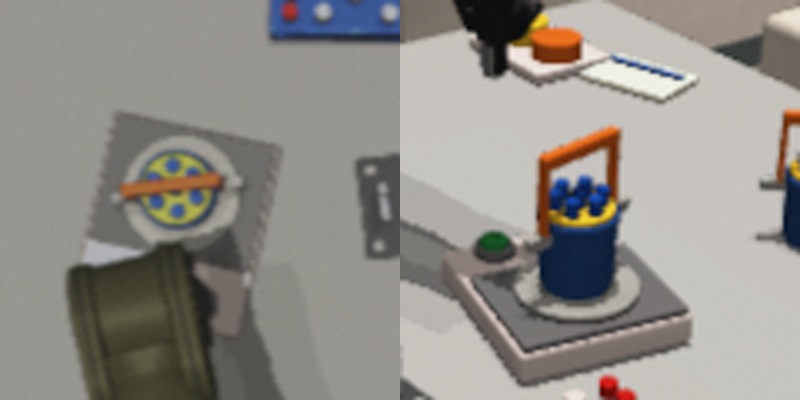

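Run:
```python
from station import arm
from h import *
s=arm.capture("scene");o=load("scene0.npz")
for k in(s,o):
    h,sa,v=cv2.split(cv2.cvtColor(k["img"],cv2.COLOR_RGB2HSV));m=((h<12)|(h>170))&(sa>150);m[:,110:]=0;m[:205]=0;print(m.sum(),np.argwhere(m).mean(0))
print(arm.hand_in())
```

```text
81 [221.95061728  79.41975309]
88 [221.625       79.32954545]
the job is handed in; nothing more can be done
None
```

I lifted the bucket out of the stand by its handle, set it gently on the pan and let go. I then pressed the tare button with the closed fingers, pulled the arm back, and handed the job in at about 15 s.

- **Bucket:** In the last pictures it stands upright and released. The centre of its yellow insert is at (547.8, 138.2) mm, about 1 mm from the measured pan centre, and it did not move during the button press. An overlay on the scene camera before release put the bucket about 4–5 mm off centre instead. Both are well inside the 25 mm limit.
- **Tare button:** The tool travelled about 6 mm from first contact before the force jumped from 4 N to 13 N, so it reached the bottom. I held it there for about 0.3 s. In the camera image the button is back where it started, within 0.2 px.
- **Bystanders:** The spare bucket and the rack look unchanged in the scene images. The bottle's region did differ from the start picture, but its red cap is within 0.4 px of its starting place. I take the difference to be the arm's shadow having moved away.
- **Arm:** It was clear of everything, with the measured force about zero.

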